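# Seat a paddle blank in the pouring jig

## Robot

A 6-joint arm with a two-finger parallel gripper is mounted at the origin on the work surface. World frame = base frame: x ahead of the robot, y to its left, z up, the work surface at z = 0. Lengths are in m, angles in rad, forces in N, time in s.
With the tool pointing down it reaches from about 0.375 to 0.9 m from the base axis. Payload 3.1 kg.
Tool frame: the origin (TCP) lies on the centre line of the jaws, within the pads' length; the fingertips stand 8 mm ahead of it and the grasp point (between the pads) lies 11 mm behind it; z points along the fingers, y is the line along which they close (so a half turn about z gives the same grasp; the last joint's range is limited). The gripper opens to 87 mm and grips with 3 to 60 N. Pads are 19 mm wide; open, the fingers measure 117 mm over their backs; the gripper's body (75 mm by 190 mm) begins 51 mm behind the grasp point.
Start: joints at [-1.5, 0.527, 1.433, -0, 1.181, -0.178], TCP at [0.155, -0.606, 0.203] pointing down, gripper open.
Joint ranges: [-3.08, 3.08], [-0.75, 2.2], [0.22, 2.44], [-1.43, 4.57], [0, 2.65], [-2.85, 2.85]. Speed limits (rad/s): [2.79, 2.79, 3.14, 3.14, 3.14, 3.14].

## Interface

Orientations are given as a unit quaternion [x, y, z, w].
In Python, from rig import robot gives the robot as it stands. The module is installed in compiled form; this text tells all that it offers.
- The arm moves only by the tool send_rows, never from a script. Its argument "increments" is one flat list of numbers, 7 for each row, row after row: the turn, a rotation vector about the world's x, y, z in rad, then the shift along the world's x, y, z in cm, then the opening, from 0 (shut) to 1 (fully open). A call has 1 to 20 rows; each row shifts and turns the commanded pose from where the row before left it; what a row does not reach is not made up. A row lasts 1/12 s, in which the tool goes at most 41.7 mm and 7.16 degrees, less where a joint would pass 70% of its speed; a pose out of reach is approached as far as the arm can. A call is refused whole if a number of a shift passes 4.17 or a number of a turn 0.125, either way. A call with a gripper value outside its range is refused whole. The fingers move at their own pace and stop on an object; "newtons" is the grip in N (left out, the last holds). Time passes only in rows, so rows that do not move let the fingers close. It gives the time, the measured TCP pose, the force, the opening and the grip force at its end, in the units of the state.
- robot.get_obs(): the state, without advancing time (a new reading comes with each control period).
- robot.camera(name): name is "side" or "top" or "wrist"; returns a dict with "image" (480x640x3 uint8, red, green, blue), "range_z" (480x640 float32, m along the optical axis (not along the pixel's ray), 0 where there is no reading), "fx", "fy", "cx", "cy" (pixels), "R" (3x3) and "t" (3): a world point X has camera coordinates R X + t. Camera axes: x right, y down, z forward; pixel columns grow to the right and rows downward; lengths in m; the calibration is good to about 2 mm. The wrist camera is an equidistant fisheye: a pixel r from the principal point sees the ray r / f radians off the axis. A picture is of the moment at which its call begins.
- robot.hand_in(): hands the job in; it is judged then, once.
The state is a dict: "time": time; "q": joint angles; "joint_velocities": joint speeds; "joint_torque": joint torques, N m; "position": TCP position; "tool_rot": TCP orientation; "ft_force": force on the tool from outside, world axes, zero at the start; "moment": the same for the moment, N m; "grip_width": finger opening in m; "grip_force": force on a finger pad.
Only numpy, scipy, OpenCV 4.12 (cv2) and the standard library are available. Lean on these libraries where they do the work, as an engineer would, in place of code of your own. Each camera call takes 0.05 s, during which the arm holds its last target. There are 200 camera calls.

## Task

Draw the rectangular-headed wooden paddle by its handle out of the wire drying rack, lay it flat on the bed of the pouring jig in front of the metal retaining block, handle towards the block, and let go of it. Then take it again by its head and slide the handle under the overhang until it is fully home against the end of the pocket, leaving it flat and free. Leave the round paddle, and the cup, jars and bottle standing around, where they are.

Things in the scene. Friction and masses are not known exactly. Their poses are not given: they have to be found in the camera images.
- paddle: Bare wood paddle blank, 180 long, 20 thick, 0.11 kg: rectangular head 100 (x) by 58 (y), and from the middle of one short side a straight handle 80 long, 28 wide, with a half-round end. Origin: centre of the head's underside; handle at x = -50 to -130 mm, z up. Starts flat in one of the rack's bays, head under the wires, handle sticking out free, underside 30 above the table.
- handle_end (a point): Point on the paddle at the tip of the half-round handle end, at the height of its underside.
- handle_mid (a point): Point on the paddle's upper face on the handle's centre line, halfway along the handle (40 mm from head and tip). The head must be drawn at least 105 mm along its handle to come out from under the rack's wires; only then can it be lifted.
- round_paddle: The other blank, in the other bay of the rack: same wood, thickness and handle (tip 130 mm from the origin), but a round head 84 across. Origin: centre of the head's underside, axes as the paddle's. To be left alone.
- rack: Steel drying rack, fixed. Origin: on the table, middle of its drip tray's front edge; x leads into the rack. Tray 225 (x) by 250 (y), 6 high. Two bays centred at y = +61 and -61 mm, 117 wide, x = 112 to 220, floor 30 above the table, open only at the front, roofed by five cross wires 61 to 67 above the table (its greatest height). Handles lie over the tray at about x = 30 to 110.
- jig: Pouring jig, fixed: plywood bed 290 long (x = -70 to 220 mm), 120 wide, top 20 above the table; on one end an aluminium retaining block (x = -65 to 0, 93 wide, top 54 above the table), undercut by a roofed pocket open to +x: 50 deep, 33 wide, 24 high from the bed up. Origin: on the table under the middle of the pocket's mouth; x leads out of the pocket along the bed, z up.
- pocket_end (a point): Point on the jig at the middle of the pocket's closed end, on the bed. The paddle is home when the handle's tip meets it; the head then stands 30 mm from the block. Before the mouth two roofless splayed cheeks, 24 high, reach to x = 24 mm of the jig and guide the handle in (at their ends 56 mm apart inside, 74 outside).
- cup: White paper cup, 68 across, 85 high, between rack and jig. Origin: centre of its foot.
- pigment: Dark pigment jar, 48 across, 55 high, between rack and jig, nearer the robot. Origin: centre of its foot.
- resin: White resin bottle, 80 across, 180 high, on the left. Origin: centre of its foot.
- jar: Glass jar, 80 across, 130 high, on the right. Origin: centre of its foot.
There are look-alikes about, which are no part of the job. What is shaped like the paddle but blue or turquoise is not meant.

How it is judged:
On the way, in this order (a step that is already met when the one before it is completed fails the run):
1. the rectangular paddle lies flat on the jig's bed, handle towards the block, not yet home (tip at least 25 mm short of the pocket's end), and the gripper has let go of it (angle between paddle's own z axis and vertical below 0.12 rad and z of paddle in the frame of jig between 0.015 and 0.026 m and x of handle_end in the frame of jig between -0.025 and 0.1 m and x of paddle in the frame of jig above 0.09 m and y of paddle in the frame of jig between -0.06 and 0.06 m and angle between the x axis of paddle and the x axis of jig, either way round below 0.6 rad and contact force between the fingers and paddle below 0.05 N and linear speed of paddle below 0.02 m/s), for 0.2 s.
2. the gripper moves the paddle by its head, with the handle's end already under the overhang (angle between paddle's own z axis and vertical below 0.12 rad and z of paddle in the frame of jig between 0.015 and 0.026 m and contact force between the fingers and paddle above 0.3 N and x of the grasp point in the frame of paddle above -0.05 m and x of handle_end in the frame of jig below 0 m), for 0.05 s.
At the end, for the whole second after the job is handed in: The rectangular paddle lies flat (within 0.12 rad) on the jig's bed with its handle under the overhang, in line with the pocket (0.1 rad), the handle's tip within 6 mm of the pocket's end, at rest and let go (angle between paddle's own z axis and vertical below 0.12 rad and z of paddle in the frame of jig between 0.015 and 0.026 m and x of handle_end in the frame of jig below -0.044 m and y of handle_end in the frame of jig between -0.006 and 0.006 m and angle between the x axis of paddle and the x axis of jig, either way round below 0.1 rad and linear speed of paddle below 0.01 m/s and contact force between the fingers and paddle below 0.05 N); the robot touches nothing.
It fails at once if the round paddle is shifted more than 40 mm (distance of round_paddle from where it was at the start of the episode above 0.04 m).
It fails at once if the paper mixing cup, the pigment jar: one of them is shifted more than 40 mm or knocked over (distance of any of cup, pigment from where it was at the start of the episode above 0.04 m or angle between any of cup, pigment's own z axis and vertical above 0.5 rad).
It fails at once if the resin bottle, the glass jar: one of them is shifted more than 40 mm or knocked over (distance of any of resin, jar from where it was at the start of the episode above 0.04 m or angle between any of resin, jar's own z axis and vertical above 0.5 rad).
It also fails if it takes over 67 s, if anything falls off the work surface, if the arm or the gripper's body presses on something with over 40 N, if the wrist force passes 120 N, or if a joint passes its speed limit or range.

## Working session

There is one attempt and no reset: what is moved stays moved. The work goes in short steps, Python scripts to look and compute and a tool call to move; the robot and the scene stay as the last step left them, time stands still between calls to the robot, and variables do not carry over. Pictures are saved under pics/ and viewed, at most 10 in all, crops included, and the job is handed in when it is done.

Besides the shell and the picture viewer there is one more tool, called after ">>>" as name(argument=value, ...), one argument or row to a line, values as JSON. send_rows: Moves the arm, as the interface text tells. Its arguments: {"type":"object","properties":{"increments":{"type":"array"},"newtons":{"type":"number"}},"required":["increments"]}

```bash
mkdir -p pics; cat > h.py <<'E'
from rig import robot
import numpy as np, cv2
def pts(c):
    z=c["range_z"]; v,u=np.mgrid[:480,:640]
    P=np.stack([(u-c["cx"])/c["fx"]*z,(v-c["cy"])/c["fy"]*z,z],-1)
    return (P-c["t"])@c["R"]   # R^T (P-t)
E
python3 - <<'E'
from h import *
for n in("top","side"):
    c=robot.camera(n); cv2.imwrite(f"pics/{n}0.png",c["image"][:,:,::-1]); np.savez(f"{n}0.npz",**c)
    print(n,c["fx"],c["cx"],c["cy"],c["R"].round(3).tolist(),c["t"].round(3))
o=robot.get_obs(); print(o["time"],o["position"],o["tool_rot"],o["grip_width"])
E
```

```text
top 468.3050823642148 319.40556427254205 234.07283234528202 [[-0.007, -1.0, -0.002], [-0.983, 0.007, -0.183], [0.183, 0.001, -0.983]] [0.01  0.442 1.396]
side 446.0698051554238 317.8386821205315 235.9831011972255 [[-0.931, -0.364, 0.004], [-0.281, 0.713, -0.642], [0.231, -0.6, -0.766]] [0.405 0.172 1.119]
0.1 [ 0.15446038 -0.60488365  0.20225633] [ 9.92212419e-01  1.24553282e-01  5.02525870e-05 -9.96855719e-04] 0.0872729757267663
```

View pics/top0.png

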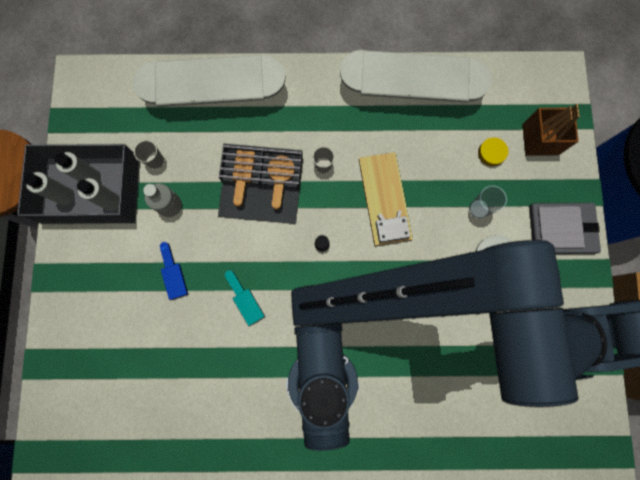

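View pics/side0.png

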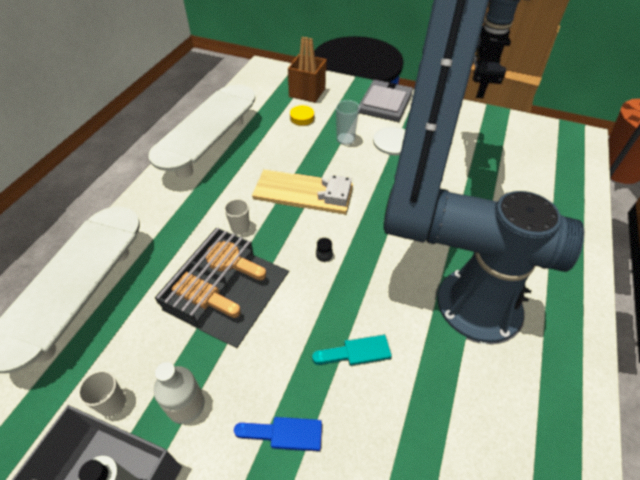

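The top view shows two wooden candidates in the rack: the left one (head ~243,163, handle ~239,192) and the right one (head ~281,168, handle ~277,197). The left head looks rectangular and the right one round. The blue (173,275) and turquoise (245,300) ones are excluded. The jig is at ~(385,200), its block at (394,229) nearer the robot. I'll confirm with an enlarged crop and measure.

```bash
cat >> h.py <<'E'
def cast(c,uv,h):
    uv=np.atleast_2d(uv).astype(float)
    d=np.c_[(uv[:,0]-c["cx"])/c["fx"],(uv[:,1]-c["cy"])/c["fy"],np.ones(len(uv))]@c["R"]
    o=-c["R"].T@c["t"]
    return o+d*((h-o[2])/d[:,2])[:,None]
E
python3 - <<'E'
from h import *
c=dict(np.load("top0.npz")); im=c["image"][:,:,::-1].copy()
cv2.imwrite("pics/crop0.png",cv2.resize(im[130:260,210:430],None,fx=3.6,fy=3.6,interpolation=cv2.INTER_CUBIC))
hsv=cv2.cvtColor(im,cv2.COLOR_BGR2HSV)
for p in [(239,195),(277,200),(380,175),(394,229),(265,205)]: print(p,hsv[p[1],p[0]],pts(c)[p[1],p[0]].round(3))
m=cv2.inRange(hsv,(5,100,80),(17,255,255)); m[:,:215]=0;m[:,310:]=0;m[:180]=0;m[230:]=0
n,l,s,ce=cv2.connectedComponentsWithStats(m)
for i in range(1,n):
    if s[i,4]<60: continue
    v,u=np.nonzero(l==i); P=cast(c,np.c_[u,v],.05)[:,:2]; q=P.mean(0); w,V=np.linalg.eigh(np.cov((P-q).T)); a=V[:,1]*np.sign(V[0,1])
    t=(P-q)@a; print("handle",s[i],q.round(4),"yaw",np.arctan2(a[1],a[0]).round(3),"tip",(q+a*t.min()).round(4),"far",(q+a*t.max()).round(4))
# jig
Z=pts(c)
m=cv2.inRange(hsv,(16,70,110),(32,255,255)); m[:,:340]=0;m[:,425:]=0;m[:145]=0;m[252:]=0
k=max(cv2.findContours(m,0,2)[0],key=cv2.contourArea); r=cv2.minAreaRect(cast(c,k[:,0],.02)[:,:2].astype(np.float32)); print("bed",r,cv2.boxPoints(r).round(4).tolist())
m=cv2.inRange(hsv,(0,0,110),(180,60,255)); m[:,:368]=0;m[:,414:]=0;m[:205]=0;m[244:]=0
m&=((Z[:,:,2]>.04)*255).astype(np.uint8)
k=max(cv2.findContours(m,0,2)[0],key=cv2.contourArea); r=cv2.minAreaRect(cast(c,k[:,0],.054)[:,:2].astype(np.float32)); print("block",r,cv2.boxPoints(r).round(4).tolist())
E
```

```text
(239, 195) [ 17 142 189] [0.566 0.255 0.049]
(277, 200) [ 18 145 187] [0.55  0.138 0.047]
(380, 175) [ 20 123 186] [ 0.635 -0.187  0.023]
(394, 229) [ 15   8 188] [ 0.454 -0.22   0.054]
(265, 205) [80 26 58] [0.545 0.18  0.004]
handle [233 180  17  26 230] [0.5772 0.2561] yaw -0.16 tip [0.5332 0.2632] far [0.6176 0.2495]
handle [271 183  13  26 203] [0.5647 0.1389] yaw -0.12 tip [0.5231 0.1439] far [0.6046 0.1341]
bed ((0.5616467595100403, -0.20003321766853333), (0.2915959358215332, 0.12146806716918945), 8.739008903503418) [[0.4083000123500824, -0.16220000386238098], [0.426800012588501, -0.28220000863075256], [0.7149999737739563, -0.2379000037908554], [0.6965000033378601, -0.11789999902248383]]
block ((0.46506375074386597, -0.2152256965637207), (0.08338078111410141, 0.09343539923429489), 8.782721519470215) [[0.41670000553131104, -0.1754000037908554], [0.4309999942779541, -0.2678000032901764], [0.5134000182151794, -0.2549999952316284], [0.499099999666214, -0.16269999742507935]]
```

View pics/crop0.png

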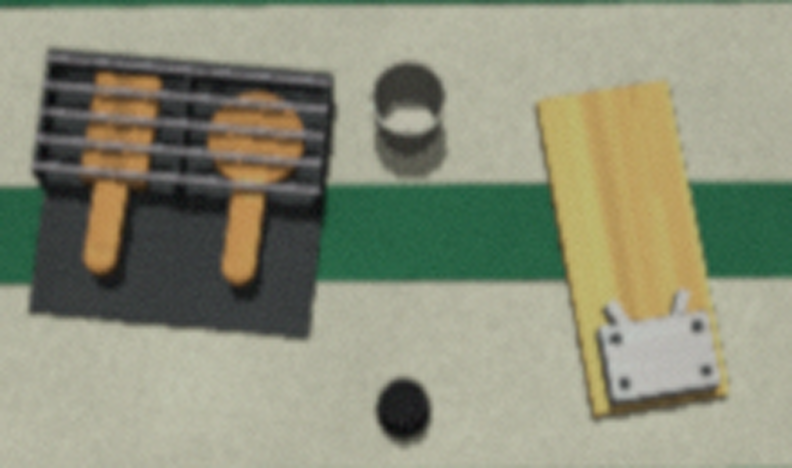

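The crop confirms it: the left blank (crop 120,130) has a square-cornered head and the right one (255,135) is round. So the left blank is the paddle, with its handle middle at ~(0.573, 0.257) and yaw ~-0.145. The jig origin is at ~(0.4875, -0.2114), yaw 0.152. Next I move above the handle.

>>> send_rows(
  increments=[0, 0, -0.015, 1.65, 3.15, 0, 0.7, 0, 0, -0.015, 1.65, 3.15, 0, 0.7, 0, 0, -0.015, 1.65, 3.15, 0, 0.7, 0, 0, -0.015, 1.65, 3.15, 0, 0.7, 0, 0, -0.015, 1.65, 3.15, 0, 0.7, 0, 0, -0.015, 1.65, 3.15, 0, 0.7, 0, 0, -0.015, 1.65, 3.15, 0, 0.7, 0, 0, -0.015, 1.65, 3.15, 0, 0.7, 0, 0, -0.015, 1.65, 3.15, 0, 0.7, 0, 0, -0.015, 1.65, 3.15, 0, 0.7, 0, 0, -0.015, 1.65, 3.15, 0, 0.7, 0, 0, -0.015, 1.65, 3.15, 0, 0.7, 0, 0, -0.015, 1.65, 3.15, 0, 0.7, 0, 0, -0.015, 1.65, 3.15, 0, 0.7, 0, 0, -0.015, 1.65, 3.15, 0, 0.7, 0, 0, -0.015, 1.65, 3.15, 0, 0.7],
)

```text
time: 1.43
position: [0.4188, -0.0998, 0.2031]
tool_rot: [1.0, 0.004, -0.0, -0.0]
ft_force: [-0.0, -0.5, 0.4]
grip_width: 0.0606
grip_force: 0.0
```

>>> send_rows(
  increments=[0, 0, -0.015, 1.6, 3.5, 0, 0.7, 0, 0, -0.015, 1.6, 3.5, 0, 0.7, 0, 0, -0.015, 1.6, 3.5, 0, 0.7, 0, 0, -0.015, 1.6, 3.5, 0, 0.7, 0, 0, -0.015, 1.6, 3.5, 0, 0.7, 0, 0, -0.015, 1.6, 3.5, 0, 0.7, 0, 0, -0.015, 1.6, 3.5, 0, 0.7, 0, 0, -0.015, 1.6, 3.5, 0, 0.7, 0, 0, -0.015, 1.6, 3.5, 0, 0.7, 0, 0, -0.015, 1.6, 3.5, 0, 0.7, 0, 0, 0, 0, 0, 0, 0.7, 0, 0, 0, 0, 0, 0, 0.7],
)

```text
time: 2.43
position: [0.5784, 0.2502, 0.2022]
tool_rot: [0.998, -0.068, -0.0, 0.0]
ft_force: [-0.3, -0.1, -0.0]
grip_width: 0.061
grip_force: 0.0
```

```bash
python3 - <<'E'
from h import *
from scipy.spatial.transform import Rotation as R
o=robot.get_obs(); M=R.from_quat(o["tool_rot"]).as_matrix(); print(o["time"],o["position"].round(4),"yaw",np.arctan2(M[1,0],M[0,0]).round(3),M[:,2].round(3))
c=dict(np.load("top0.npz")); P=pts(c)[170:225,135:190].reshape(-1,3)
for z in (.06,.1,.14): q=P[P[:,2]>z]; print(z,q.min(0).round(3),q.max(0).round(3))
w=robot.camera("wrist"); cv2.imwrite("pics/w1.png",w["image"][:,:,::-1])
E
```

```text
2.4333 [0.5784 0.2502 0.2022] yaw -0.137 [-0.001 -0.    -1.   ]
0.06 [0.179 0.006 0.06 ] [0.584 0.52  1.454]
0.1 [0.179 0.006 0.1  ] [0.584 0.52  1.454]
0.14 [0.179 0.006 0.14 ] [0.565 0.501 1.454]
```

View pics/w1.png

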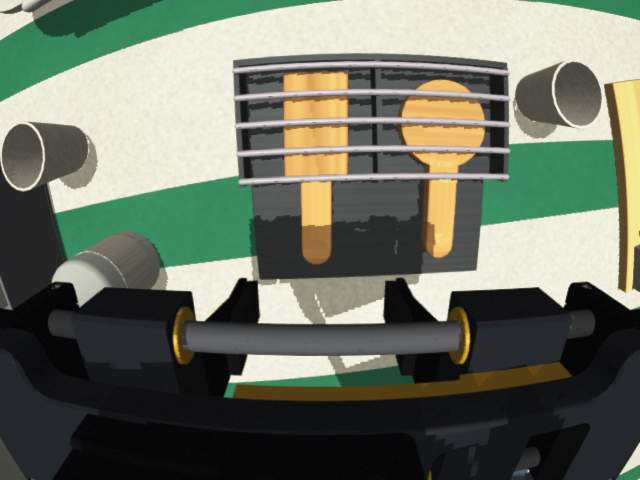

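The wrist view confirms the rectangular head at (316,125), its handle at (316,220), centred between the fingers; the round one is at (443,125). Now I descend and grip.

>>> send_rows(
  increments=[0, 0, 0, 0.1, 0.25, -3.5, 0.7, 0, 0, 0, 0.1, 0.25, -3.5, 0.7, 0, 0, 0, 0, 0, -3.5, 0.7, 0, 0, 0, 0, 0, -3, 0.7, 0, 0, 0, 0, 0, -2, 0.7, 0, 0, 0, 0, 0, -1, 0.7, 0, 0, 0, 0, 0, -0.7, 0.7, 0, 0, 0, 0, 0, 0, 0.7, 0, 0, 0, 0, 0, 0, 0, 0, 0, 0, 0, 0, 0, 0, 0, 0, 0, 0, 0, 0, 0, 0, 0, 0, 0, 0, 0, 0, 0, 0, 0, 0, 0, 0, 0],
  newtons=45,
)

```text
time: 3.57
position: [0.581, 0.2536, 0.0321]
tool_rot: [0.998, -0.07, 0.001, -0.0]
ft_force: [-0.0, 0.4, -0.3]
grip_width: 0.0353
grip_force: 0.0
```

>>> send_rows(
  increments=[0, 0, 0, 0, 0, 0, 0, 0, 0, 0, 0, 0, 0, 0, 0, 0, 0, 0, 0, 0, 0, 0, 0, 0, 0, 0, 0, 0, 0, 0, 0, 0, 0, 0, 0],
)

```text
time: 3.98
position: [0.5805, 0.2535, 0.0311]
tool_rot: [0.998, -0.07, -0.0, 0.0]
ft_force: [0.8, -0.3, 0.6]
grip_width: 0.0041
grip_force: 0.1
```

The opening is 4 mm, so the fingers missed the handle. I'll look.

```bash
python3 - <<'E'
from h import *
w=robot.camera("wrist"); s=robot.camera("side")
a=cv2.resize(w["image"][:360,150:550],(400,360)); b=cv2.resize(s["image"][200:370,130:320],(400,360),interpolation=cv2.INTER_CUBIC)
cv2.imwrite("pics/w2.png",np.hstack([a,b])[:,:,::-1]); print(robot.get_obs()["grip_width"])
E
```

```text
0.001478571592652056
```

View pics/w2.png

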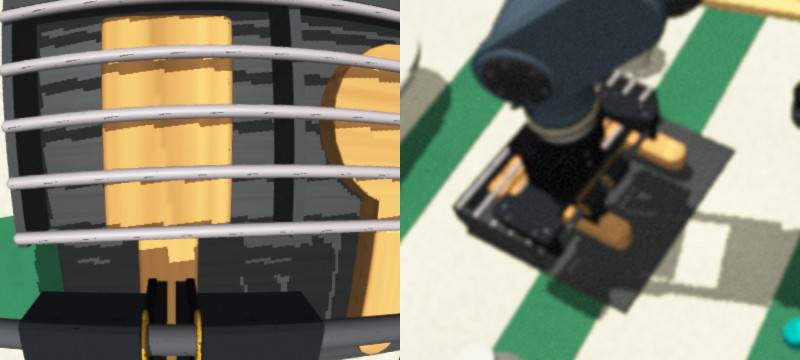

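The wrist view (left half) shows the fingers shut at (175,300), with the handle visible on both sides and between them. The side view (right half) shows the handle still in place. I'll measure finger and handle heights from wrist depth.

```bash
python3 - <<'E'
from h import *
w=robot.camera("wrist"); o=robot.get_obs()
z=w["range_z"]; v,u=np.mgrid[:480,:640]; x=u-w["cx"]; y=v-w["cy"]; r=np.hypot(x,y)+1e-9; k=np.tan(r/w["fx"])/r*z
P=(np.stack([x*k,y*k,z],-1)-w["t"])@w["R"]
for n,p in dict(handle=(320,255),gap=(323,290),handR=(344,260),fingL=(305,290),fingR=(338,290),fL2=(305,310),wire=(320,235),head=(320,200),tray=(420,270)).items(): print(n,P[p[1],p[0]].round(4))
print(o["position"].round(4),o["grip_width"],o["ft_force"],o["grip_force"], o["q"])
for c in("side","top"):
    c=robot.camera(c);Q=pts(c); s=(abs(Q[...,0]-.58)<.06)&(abs(Q[...,1]-.255)<.05)&(Q[...,2]<.12); h=Q[s]; 
    print(len(h)); 
    im=c["image"][:,:,::-1]; hs=cv2.cvtColor(im.copy(),cv2.COLOR_BGR2HSV); mm=s&(hs[...,1]>110)&(hs[...,0]<22); print("wood z",np.percentile(Q[mm][:,2],[5,25,50,75,95]).round(4) if mm.sum() else 0, Q[mm].mean(0).round(3))
E
```

```text
handle [0.6016 0.2512 0.0508]
gap [0.5859 0.252  0.0555]
handR [0.5971 0.2405 0.0496]
fingL [0.5912 0.2593 0.0647]
fingR [0.5895 0.245  0.0654]
fL2 [0.5896 0.2589 0.0808]
wire [0.6157 0.2492 0.0672]
head [0.627  0.2476 0.0507]
tray [0.5686 0.1947 0.0076]
[0.5805 0.2534 0.0311] 0.0008474530757593844 [ 0.89661228  0.48405962 -0.18080895] 0.040298594471543936 [ 2.35434047e-01  7.59902415e-01  1.53274500e+00 -1.23908615e-05
  8.48984915e-01  1.94645609e+00]
1425
wood z [0.0082 0.0427 0.0492 0.0508 0.0533] [0.565 0.26  0.045]
365
wood z [0.037  0.0443 0.0486 0.0498 0.0524] [0.588 0.235 0.047]
```

```bash
python3 - <<'E'
from h import *
w=robot.camera("wrist"); print("wristcam",(-w["R"].T@w["t"]).round(3),w["R"][2].round(2))
c=robot.camera("side"); Q=pts(c); im=c["image"]; np.savez("side2.npz",**c)
print((-c["R"].T@c["t"]).round(3))
s=(abs(Q[...,0]-.58)<.014)&(abs(Q[...,1]-.254)<.03)&(Q[...,2]<.13)
v,u=np.nonzero(s)
for a,b in sorted(zip(v,u))[::4]: print((b,a),Q[a,b].round(3),im[a,b])
cv2.imwrite("pics/s3.png",cv2.resize(im[255:330,180:280],None,fx=7,fy=7,interpolation=cv2.INTER_CUBIC)[:,:,::-1])
E
```

```text
wristcam [0.657 0.243 0.213] [-0.28  0.04 -0.96]
[0.167 0.696 0.966]
(np.int64(223), np.int64(283)) [0.567 0.247 0.129] [49 39 20]
(np.int64(226), np.int64(296)) [0.571 0.245 0.07 ] [31 33 35]
(np.int64(225), np.int64(298)) [0.573 0.248 0.063] [20 18 19]
(np.int64(224), np.int64(299)) [0.574 0.252 0.064] [15 16 20]
(np.int64(222), np.int64(300)) [0.572 0.261 0.074] [20 17 15]
(np.int64(226), np.int64(300)) [0.571 0.249 0.057] [20 17 11]
(np.int64(217), np.int64(301)) [0.588 0.26  0.06 ] [45 38 32]
(np.int64(223), np.int64(301)) [0.572 0.258 0.066] [ 8  9 12]
(np.int64(227), np.int64(301)) [0.57  0.248 0.051] [81 56 29]
(np.int64(217), np.int64(302)) [0.59  0.26  0.053] [64 50 38]
(np.int64(221), np.int64(302)) [0.577 0.261 0.063] [14 13 11]
(np.int64(225), np.int64(302)) [0.572 0.253 0.054] [60 44 29]
(np.int64(216), np.int64(303)) [0.591 0.263 0.052] [103  77  48]
(np.int64(220), np.int64(303)) [0.582 0.26  0.054] [50 38 23]
(np.int64(224), np.int64(303)) [0.573 0.256 0.052] [42 33 18]
(np.int64(228), np.int64(303)) [0.566 0.251 0.049] [151 109  67]
(np.int64(218), np.int64(304)) [0
[... 2110 characters left out ...]
 0.002] [43 43 42]
(np.int64(220), np.int64(318)) [0.584 0.273 0.004] [45 44 43]
(np.int64(224), np.int64(318)) [0.572 0.272 0.009] [42 45 42]
(np.int64(215), np.int64(319)) [0.591 0.282 0.008] [42 45 41]
(np.int64(219), np.int64(319)) [0.585 0.276 0.003] [46 47 48]
(np.int64(223), np.int64(319)) [0.574 0.275 0.008] [43 44 41]
(np.int64(216), np.int64(320)) [0.589 0.282 0.005] [47 42 43]
(np.int64(220), np.int64(320)) [0.58  0.279 0.005] [43 41 40]
(np.int64(224), np.int64(320)) [0.571 0.275 0.005] [46 46 43]
(np.int64(220), np.int64(321)) [0.578 0.282 0.007] [44 47 43]
(np.int64(224), np.int64(321)) [0.569 0.278 0.007] [45 47 48]
(np.int64(223), np.int64(322)) [0.571 0.28  0.003] [43 46 42]
```

View pics/s3.png

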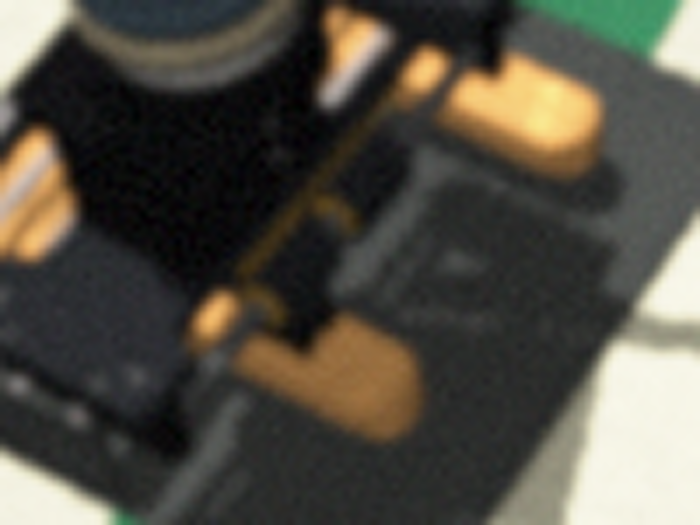

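The side crop shows the fingers at (300,290) ending on top of the handle. The lowest finger points are at z≈0.053 where 0.023 was expected. The tips therefore really stand ~30 mm higher than the reported pose implies. I'll reopen and measure the tip heights directly.

>>> send_rows(
  increments=[0, 0, 0, 0, 0, 0.3, 0.7, 0, 0, 0, 0, 0, 0, 0.7, 0, 0, 0, 0, 0, 0, 0.7, 0, 0, 0, 0, 0, 0, 0.7, 0, 0, 0, 0, 0, 0, 0.7, 0, 0, 0, 0, 0, 0, 0.7, 0, 0, 0, 0, 0, 0, 0.7, 0, 0, 0, 0, 0, 0, 0.7, 0, 0, 0, 0, 0, 0, 0.7, 0, 0, 0, 0, 0, 0, 0.7],
)

```text
time: 5.17
position: [0.5805, 0.2534, 0.0341]
tool_rot: [0.998, -0.07, -0.0, 0.0]
ft_force: [-0.9, -0.5, -1.0]
grip_width: 0.0571
grip_force: 0.0
```

```bash
cat >> h.py <<'E'
def wpts(w):
    z=w["range_z"]; v,u=np.mgrid[:480,:640]; x=u-w["cx"]; y=v-w["cy"]; r=np.hypot(x,y)+1e-9; k=np.tan(r/w["fx"])/r*z
    return (np.stack([x*k,y*k,z],-1)-w["t"])@w["R"]
E
python3 - <<'E'
from h import *
w=robot.camera("wrist"); P=wpts(w); im=w["image"]; o=robot.get_obs(); print(o["position"].round(4),o["grip_width"].round(4),o["ft_force"].round(1))
d=(im.max(2)<45)&(P[...,0]>.57)&(P[...,0]<.605)&(P[...,2]>.01)&(P[...,2]<.1)
for lo,hi in((.26,.31),(.2,.245)):
    s=d&(P[...,1]>lo)&(P[...,1]<hi); v,u=np.nonzero(s)
    for zb in range(10,100,10):
        q=s&(P[...,2]>zb/1e3)&(P[...,2]<(zb+10)/1e3)
        if q.sum(): print(lo,zb,q.sum(),np.median(P[q],0).round(3))
c=robot.camera("side"); cv2.imwrite("pics/s4.png",np.hstack([cv2.resize(im[200:400,200:450],(400,320)),cv2.resize(c["image"][195:275,250:350],(400,320),interpolation=cv2.INTER_CUBIC)])[:,:,::-1])
E
```

```text
Traceback (most recent call last):
AttributeError: 'float' object has no attribute 'round'
```

```bash
python3 - <<'E'
from h import *
w=robot.camera("wrist"); P=wpts(w); im=w["image"]
d=(im.max(2)<45)&(P[...,0]>.57)&(P[...,0]<.605)&(P[...,2]>.01)&(P[...,2]<.1)
for lo,hi in((.265,.31),(.2,.24)):
    s=d&(P[...,1]>lo)&(P[...,1]<hi)
    for zb in range(10,100,10):
        q=s&(P[...,2]>zb/1e3)&(P[...,2]<(zb+10)/1e3)
        if q.sum(): print(lo,zb,q.sum(),np.median(P[q],0).round(3))
c=robot.camera("side"); cv2.imwrite("pics/s4.png",np.hstack([cv2.resize(im[200:400,200:450],(400,320)),cv2.resize(c["image"][195:275,250:350],(400,320),interpolation=cv2.INTER_CUBIC)])[:,:,::-1])
E
```

```text
0.265 50 176 [0.593 0.284 0.057]
0.265 60 324 [0.593 0.284 0.065]
0.265 70 368 [0.593 0.284 0.076]
0.265 80 356 [0.594 0.286 0.085]
0.265 90 334 [0.595 0.287 0.094]
0.2 50 159 [0.584 0.222 0.057]
0.2 60 308 [0.584 0.222 0.065]
0.2 70 370 [0.584 0.221 0.076]
0.2 80 360 [0.585 0.219 0.085]
0.2 90 288 [0.585 0.217 0.094]
```

View pics/s4.png

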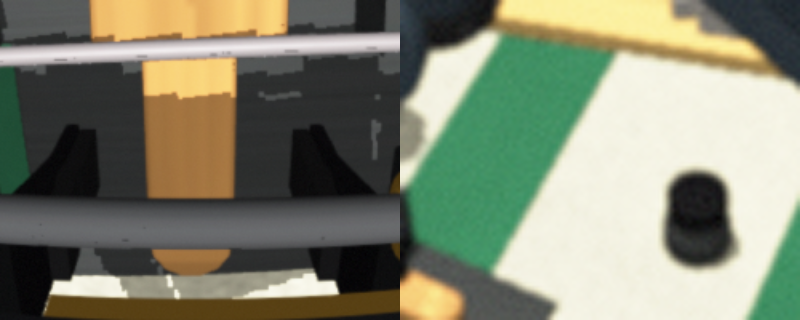

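The left half shows the open fingers straddling the handle (handle column 190, tips at rows ~125). Their tips measure z≈0.055 while the reported TCP is 0.034, so true TCP z is the reported z plus ~29 mm. I correct for that by going down 3.1 cm and gripping.

>>> send_rows(
  increments=[0, 0, 0, 0, 0, -1, 0.7, 0, 0, 0, 0, 0, -1, 0.7, 0, 0, 0, 0, 0, -0.6, 0.7, 0, 0, 0, 0, 0, -0.5, 0.7, 0, 0, 0, 0, 0, 0, 0.7, 0, 0, 0, 0, 0, 0, 0, 0, 0, 0, 0, 0, 0, 0, 0, 0, 0, 0, 0, 0, 0, 0, 0, 0, 0, 0, 0, 0, 0, 0, 0, 0, 0, 0, 0, 0, 0, 0, 0, 0, 0, 0, 0, 0, 0, 0, 0, 0, 0],
  newtons=45,
)

```text
time: 6.32
position: [0.5807, 0.2535, 0.0035]
tool_rot: [0.998, -0.07, 0.0, -0.0]
ft_force: [0.1, -0.4, 1.3]
grip_width: 0.0276
grip_force: 45.0
```

>>> send_rows(
  increments=[0, 0, 0, -0.5, 0.07, 0, 0, 0, 0, 0, -0.99, 0.14, 0, 0, 0, 0, 0, -0.99, 0.14, 0, 0, 0, 0, 0, -0.99, 0.14, 0, 0, 0, 0, 0, -0.99, 0.14, 0, 0, 0, 0, 0, -0.99, 0.14, 0, 0, 0, 0, 0, -0.99, 0.14, 0, 0, 0, 0, 0, -0.99, 0.14, 0, 0, 0, 0, 0, -0.99, 0.14, 0, 0, 0, 0, 0, -0.99, 0.14, 0, 0, 0, 0, 0, -0.99, 0.14, 0, 0, 0, 0, 0, -0.99, 0.14, 0, 0, 0, 0, 0, -0.5, 0.07, 0, 0, 0, 0, 0, 0, 0, 0, 0],
)

```text
time: 7.48
position: [0.459, 0.2701, 0.0028]
tool_rot: [0.998, -0.07, -0.002, 0.001]
ft_force: [-0.6, -0.9, -0.5]
grip_width: 0.0275
grip_force: 45.0
```

```bash
python3 - <<'E'
from h import *
w=robot.camera("wrist"); P=wpts(w); im=w["image"]
hs=cv2.cvtColor(im,cv2.COLOR_RGB2HSV); m=(hs[...,1]>110)&(hs[...,0]<24)&(hs[...,0]>5)&(P[...,1]>.2)&(P[...,1]<.34)&(P[...,2]>.035)
q=P[m]; print(m.sum(),"x",np.percentile(q[:,0],[1,99]).round(3)); f=q[q[:,0]>np.percentile(q[:,0],80)]; print("y,z far",np.percentile(f[:,1],[2,98]).round(3),np.median(f[:,2]).round(4)); n=q[q[:,0]<np.percentile(q[:,0],20)];print(np.median(n,0).round(4))
cv2.imwrite("pics/w5.png",im[:,:,::-1])
g=im.max(2); 
for x in (.6,.62): print(x)
E
```

```text
52596 x [0.431 0.585]
y,z far [0.229 0.284] 0.049
[0.4768 0.2649 0.0506]
0.6
0.62
```

View pics/w5.png

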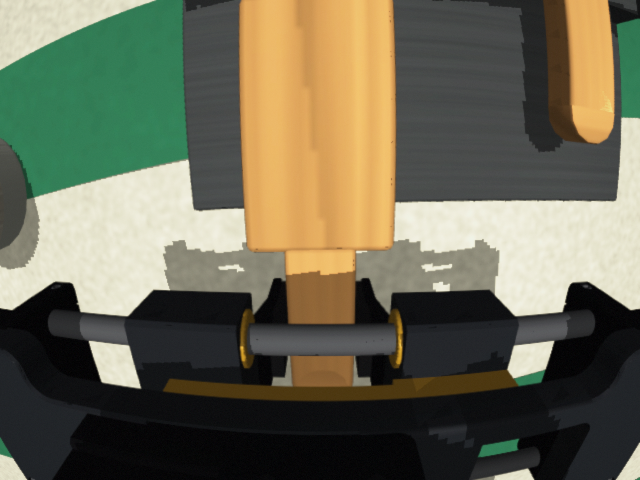

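The wrist view shows the head (318,130) fully out of the wires, with its near edge at row 248 and the grip on the handle at row ~330. Its far edge is at x≈0.587, and the wires begin at 0.616. I lift and carry it over the jig.

>>> send_rows(
  increments=[0, 0, 0, 0, 0, 1.5, 0, 0, 0, 0, 0, 0, 2, 0, 0, 0, 0, 0, 0, 2.5, 0, 0, 0, 0, 0, 0, 2.5, 0, 0, 0, 0, 0, 0, 1.5, 0, 0, 0, 0.0209, 0.75, -3.35, 0, 0, 0, 0, 0.0209, 0.75, -3.35, 0, 0, 0, 0, 0.0209, 0.75, -3.35, 0, 0, 0, 0, 0.0209, 0.75, -3.35, 0, 0, 0, 0, 0.0209, 0.75, -3.35, 0, 0, 0, 0, 0.0209, 0.75, -3.35, 0, 0, 0, 0, 0.0209, 0.75, -3.35, 0, 0, 0, 0, 0.0209, 0.75, -3.35, 0, 0, 0, 0, 0.0209, 0.75, -3.35, 0, 0, 0, 0, 0.0209, 0.75, -3.35, 0, 0, 0, 0, 0.0209, 0.75, -3.35, 0, 0, 0, 0, 0.0209, 0.75, -3.35, 0, 0, 0, 0, 0.0209, 0.75, -3.35, 0, 0, 0, 0, 0.0209, 0.75, -3.35, 0, 0, 0, 0, 0, 0, 0, 0, 0],
)

```text
time: 9.2
position: [0.5702, -0.2073, 0.1038]
tool_rot: [0.997, 0.074, 0.003, 0.004]
ft_force: [1.3, 0.4, -0.5]
grip_width: 0.0276
grip_force: 45.0
```

```bash
cat >> h.py <<'E'
def look(zlo,zhi=9,name=None):
    w=robot.camera("wrist"); P=wpts(w); im=w["image"]; hs=cv2.cvtColor(im,cv2.COLOR_RGB2HSV)
    if name: cv2.imwrite(name,im[:,:,::-1])
    m=(hs[...,1]>60)&(hs[...,0]<26)&(hs[...,0]>4)&(P[...,2]>zlo)&(P[...,2]<zhi); m[300:]=0
    m=cv2.morphologyEx(m.astype(np.uint8),cv2.MORPH_OPEN,np.ones((5,5)))
    n,l,s,_=cv2.connectedComponentsWithStats(m); i=1+np.argmax(s[1:,4]); q=P[l==i]
    r=cv2.minAreaRect(q[:,:2].astype(np.float32)); A=np.c_[q[:,:2],np.ones(len(q))]; print("rect",r,"plane",np.linalg.lstsq(A,q[:,2],rcond=None)[0].round(3),"z",np.percentile(q[:,2],[5,50,95]).round(4))
    return w,P,q
E
python3 - <<'E'
from h import *
from scipy.spatial.transform import Rotation as R
o=robot.get_obs(); M=R.from_quat(o["tool_rot"]).as_matrix(); print(o["time"],o["position"].round(4),"yaw",np.arctan2(M[1,0],M[0,0]).round(3))
w,P,q=look(.09,.25)
h=q[np.abs(q[:,0]-np.percentile(q[:,0],50))<.03]
E
```

```text
9.2 [ 0.5702 -0.2073  0.1038] yaw 0.148
rect ((0.6375755071640015, -0.195085808634758), (0.1215612143278122, 0.05810686945915222), 8.962855339050293) plane [ 0.005 -0.006  0.147] z [0.1497 0.1509 0.152 ]
```

>>> send_rows(
  increments=[0, 0, 0, 0, 0, -1.5, 0, 0, 0, 0, 0, 0, -2, 0, 0, 0, 0, 0, 0, -2, 0, 0, 0, 0, 0, 0, -1.5, 0, 0, 0, 0, 0, 0, 0, 0, 0, 0, 0, 0, 0, 0, 0, 0, 0, 0, 0, 0, 0, 0],
)

```text
time: 9.83
position: [0.5672, -0.1985, 0.0339]
tool_rot: [0.997, 0.076, 0.0, 0.0]
ft_force: [0.1, -0.1, -0.7]
grip_width: 0.0275
grip_force: 45.0
```

```bash
cat >> h.py <<'E'
O=np.array([.4875,-.2114]); D=np.array([.9884,.1519])
def jig(xy): d=np.asarray(xy)-O; return (d@D).round(4),(-D[1]*d[0]+D[0]*d[1]).round(4)
E
python3 - <<'E'
from h import *
w,P,q=look(.055,.12)
far=q[:,:2]@D; print("head far jig x",np.percentile(far,99.5)-O@D,"lat",np.mean([np.percentile(q[:,:2]@[-D[1],D[0]],p) for p in(1,99)])-O@[-D[1],D[0]])
E
```

```text
rect ((0.6347143650054932, -0.1863355040550232), (0.12188486754894257, 0.05863972008228302), 9.285738945007324) plane [-0.001 -0.     0.081] z [0.0794 0.0806 0.0817]
head far jig x 0.20796169259382236 lat 0.0026031965627573705
```

The paddle is settled over the bed, level, tip at jig x≈0.028, lateral offset 2.6 mm. I lower it, release, and rise.

>>> send_rows(
  increments=[0, 0, 0, 0.04, -0.25, -1.5, 0, 0, 0, 0, 0, 0, -1.2, 0, 0, 0, 0, 0, 0, -0.8, 0, 0, 0, 0, 0, 0, -0.4, 0, 0, 0, 0, 0, 0, 0, 0, 0, 0, 0, 0, 0, 0, 0, 0, 0, 0, 0, 0, 0, 0.7, 0, 0, 0, 0, 0, 0, 0.7, 0, 0, 0, 0, 0, 0, 0.7, 0, 0, 0, 0, 0, 0, 0.7, 0, 0, 0, 0, 0, 0, 0.7, 0, 0, 0, 0, 0, 0, 0.7, 0, 0, 0, 0, 0, 0, 0.7, 0, 0, 0, 0, 0, 0, 0.7],
)

```text
time: 11.05
position: [0.5721, -0.2132, 0.0015]
tool_rot: [0.997, 0.079, 0.005, 0.01]
ft_force: [-9.4, -23.2, 28.1]
grip_width: 0.06
grip_force: 14.2
```

>>> send_rows(
  increments=[0, 0, 0, 0, 0, 1, 1, 0, 0, 0, 0, 0, 2, 1, 0, 0, 0, 0, 0, 2.5, 1, 0, 0, 0, 0, 0, 2.5, 1, 0, 0, 0, 0, 0, 1, 1, 0, 0, 0, 0, 0, 0, 1, 0, 0, 0, 0, 0, 0, 1],
)

```text
time: 11.63
position: [0.5671, -0.2011, 0.0842]
tool_rot: [0.997, 0.076, 0.0, 0.0]
ft_force: [-0.2, -0.3, -0.8]
grip_width: 0.0863
grip_force: 0.0
```

```bash
python3 - <<'E'
from h import *
w,P,q=look(.032,.06,"pics/w6.png")
print("head far jig x",np.percentile(q[:,:2]@D,99.5)-O@D,"lat",np.mean([np.percentile(q[:,:2]@[-D[1],D[0]],p) for p in(1,99)])-O@[-D[1],D[0]])
# head only: far half
f=q[q[:,:2]@D>np.percentile(q[:,:2]@D,99.5)-.09]; print(len(f),cv2.minAreaRect(f[:,:2].astype(np.float32)))
E
```

```text
rect ((0.6159169673919678, -0.1929517388343811), (0.1637544184923172, 0.058584101498126984), 9.880688667297363) plane [-0.002  0.     0.041] z [0.0391 0.0403 0.0415]
head far jig x 0.21027031486101255 lat -0.0005480005040885971
13803 ((0.6513884663581848, -0.18677327036857605), (0.09174319356679916, 0.058584101498126984), 9.880688667297363)
```

View pics/w6.png

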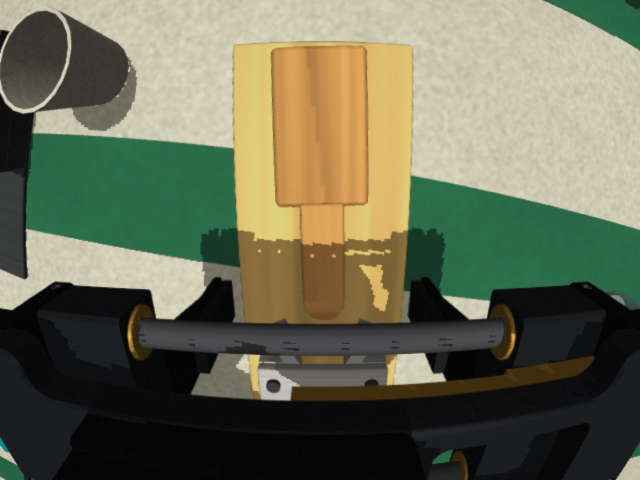

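The paddle lies flat on the bed (head at (320,125), tip at (322,315) before the cheeks), tip at jig x≈0.03, lateral -0.5 mm. The fingers are clear. On release the tips pressed the bed lightly, so this time I stay higher. Now I take the head.

>>> send_rows(
  increments=[0, 0, 0, 2.4, 0.4, 0, 1, 0, 0, 0, 2.5, 0.45, 0, 1, 0, 0, 0, 2.5, 0.4, 0, 1, 0, 0, 0, 0, 0, 0, 1, 0, 0, 0, 0, 0, -2, 1, 0, 0, 0, 0, 0, -2.5, 1, 0, 0, 0, 0, 0, -2, 1, 0, 0, 0, 0, 0, -1, 1, 0, 0, 0, 0, 0, -0.6, 1, 0, 0, 0, 0, 0, 0, 1, 0, 0, 0, 0, 0, 0, 1],
)

```text
time: 12.6
position: [0.6406, -0.1887, 0.0028]
tool_rot: [0.997, 0.076, -0.0, -0.0]
ft_force: [0.3, -0.5, 0.1]
grip_width: 0.0871
grip_force: 0.0
```

>>> send_rows(
  increments=[0, 0, 0, 0, 0, 0, 0.5, 0, 0, 0, 0, 0, 0, 0.5, 0, 0, 0, 0, 0, 0, 0.5, 0, 0, 0, 0, 0, 0, 0.5, 0, 0, 0, 0, 0, 0, 0.5, 0, 0, 0, 0, 0, 0, 0.5, 0, 0, 0, 0, 0, 0, 0.5, 0, 0, 0, 0, 0, 0, 0.5],
  newtons=15,
)

```text
time: 13.27
position: [0.6411, -0.1888, 0.0033]
tool_rot: [0.997, 0.076, 0.0, 0.0]
ft_force: [-0.1, -0.5, 1.0]
grip_width: 0.0582
grip_force: 14.9
```

Gripped at 58 mm with 15 N. Sliding in along -jig x, 7.4 cm first.

>>> send_rows(
  increments=[0, 0, 0, -0.5, -0.08, 0, 0.5, 0, 0, 0, -0.6, -0.09, 0, 0.5, 0, 0, 0, -0.6, -0.09, 0, 0.5, 0, 0, 0, -0.6, -0.09, 0, 0.5, 0, 0, 0, -0.6, -0.09, 0, 0.5, 0, 0, 0, -0.6, -0.09, 0, 0.5, 0, 0, 0, -0.6, -0.09, 0, 0.5, 0, 0, 0, -0.6, -0.09, 0, 0.5, 0, 0, 0, -0.6, -0.09, 0, 0.5, 0, 0, 0, -0.6, -0.09, 0, 0.5, 0, 0, 0, -0.6, -0.09, 0, 0.5, 0, 0, 0, -0.5, -0.08, 0, 0.5, 0, 0, 0, -0.3, -0.05, 0, 0.5, 0, 0, 0, 0, 0, 0, 0.5],
)

```text
time: 14.43
position: [0.5669, -0.2, 0.0032]
tool_rot: [0.997, 0.076, -0.001, -0.0]
ft_force: [-1.5, -1.6, 2.9]
grip_width: 0.0578
grip_force: 14.9
```

>>> send_rows(
  increments=[0, 0, 0, -0.2, -0.03, 0, 0.5, 0, 0, 0, -0.2, -0.03, 0, 0.5, 0, 0, 0, -0.15, -0.02, 0, 0.5, 0, 0, 0, 0, 0, 0, 0.5, 0, 0, 0, 0, 0, 0, 0.5],
)

```text
time: 14.85
position: [0.5626, -0.2008, 0.0032]
tool_rot: [0.997, 0.076, 0.0, 0.0]
ft_force: [0.6, 0.5, 2.2]
grip_width: 0.0578
grip_force: 14.9
```

>>> send_rows(
  increments=[0, 0, 0, -0.2, -0.03, 0, 0.5, 0, 0, 0, -0.2, -0.03, 0, 0.5, 0, 0, 0, 0, 0, 0, 0.5, 0, 0, 0, 0, 0, 0, 0.5],
)

```text
time: 15.18
position: [0.5598, -0.2014, 0.0033]
tool_rot: [0.997, 0.076, 0.001, 0.0]
ft_force: [5.1, 1.1, -0.6]
grip_width: 0.0577
grip_force: 14.9
```

```bash
python3 - <<'E'
from h import *
w,P,q=look(.032,.06)
t=q[:,:2]@D-O@D; im=w["image"]
print("head far jig x",np.percentile(t,99.5),"z",np.median(q[:,2]))
E
```

```text
rect ((0.5907468199729919, -0.19595888257026672), (0.05146152153611183, 0.060184258967638016), 8.104693412780762) plane [-0.014 -0.002  0.048] z [0.0389 0.0404 0.0414]
head far jig x 0.12938470628057444 z 0.040393231562043795
```

Contact force has built up (5 N) and the far edge of the head is at jig x 0.129, so the tip is at ≈ -0.050. One more small nudge, then I release and rise.

>>> send_rows(
  increments=[0, 0, 0, -0.2, -0.03, 0, 0.5, 0, 0, 0, 0, 0, 0, 0.5, 0, 0, 0, 0, 0, 0, 0.5],
)

```text
time: 15.48
position: [0.5599, -0.2019, 0.0037]
tool_rot: [0.997, 0.075, 0.003, 0.001]
ft_force: [8.4, 2.1, -0.8]
grip_width: 0.0579
grip_force: 14.9
```

>>> send_rows(
  increments=[0, 0, 0, 0, 0, 0, 1, 0, 0, 0, 0, 0, 0, 1, 0, 0, 0, 0, 0, 0, 1, 0, 0, 0, 0, 0, 0, 1, 0, 0, 0, 0, 0, 0, 1, 0, 0, 0, 0, 0, 0, 1, 0, 0, 0, 0, 0, 0, 1, 0, 0, 0, 0, 0, 0, 1, 0, 0, 0, 0, 0, 1, 1, 0, 0, 0, 0, 0, 2, 1, 0, 0, 0, 0, 0, 2.5, 1, 0, 0, 0, 0, 0, 3, 1, 0, 0, 0, 0, 0, 3, 1, 0, 0, 0, 0, 0, 2, 1, 0, 0, 0, 0, 0, 0, 1, 0, 0, 0, 0, 0, 0, 1],
)

```text
time: 16.82
position: [0.5574, -0.202, 0.1403]
tool_rot: [0.997, 0.076, 0.002, 0.001]
ft_force: [-0.3, 0.5, 0.5]
grip_width: 0.0871
grip_force: 0.0
```

```bash
python3 - <<'E'
from h import *
w,P,q=look(.032,.05,"pics/w7.png")
t=q[:,:2]@D-O@D
print("head far jig x",np.percentile(t,99.5),"lat",np.mean([np.percentile(q[:,:2]@[-D[1],D[0]],p) for p in(1,99)])-O@[-D[1],D[0]])
E
```

```text
rect ((0.557159960269928, -0.20153740048408508), (0.11843260377645493, 0.05740964040160179), 9.591180801391602) plane [-0.003 -0.001  0.042] z [0.039  0.0404 0.0415]
head far jig x 0.12927523784608702 lat -0.0006771248266564389
```

View pics/w7.png

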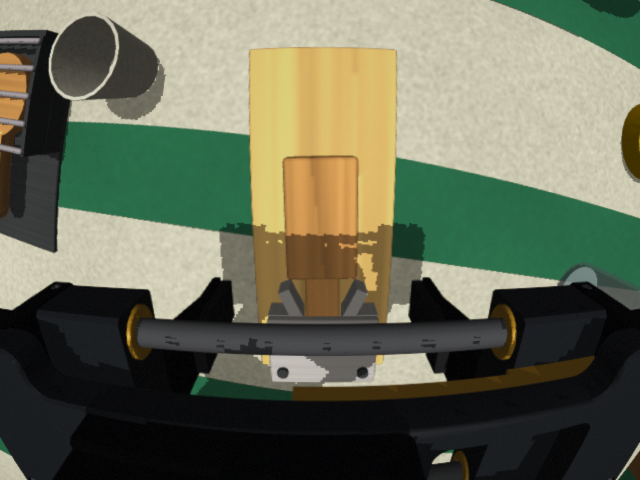

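The picture shows the handle under the block (320,295) between the cheeks and the head flat at (320,215). The head's near edge just clears the cheeks, in line with the bed, and the gripper is free above. The tip is at jig x ≈ -0.051, so it is home.

```bash
python3 -c "
from rig import robot
print(robot.hand_in())"
```

```text
the job is handed in; nothing more can be done
None
```

I handed the job in with the rectangular paddle flat on the jig bed and let go. By my last camera measurement its handle is fully home in the pocket (tip at jig x ≈ -0.051 m). Two things went wrong on the way: the first grip missed because the reported tool height reads about 29 mm low, and the fingertips pressed the bed with about 28 N at the first release. The hand-in gave no verdict.

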